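# Snap the bolt tub's lid shut all round

### The arm

A 7-joint arm with a two-finger parallel gripper is mounted at the origin on the work surface. World frame = base frame: x ahead of the robot, y to its left, z up, the work surface at z = 0. Lengths are in m, angles in rad, forces in N, time in s.
With the tool pointing down it reaches from about 0.425 to 0.925 m from the base axis. Payload 6.8 kg.
Tool frame: the origin (TCP) lies midway between the tips of the shut fingers; the grasp point (between the pads) lies 19 mm behind it; z points along the fingers, y is the direction in which the jaws open and shut (so a half turn about z gives the same grasp; the last joint's range is limited). The gripper opens to 85 mm and grips with 20 to 120 N. Pads are 22 mm wide; open, the fingers measure 114 mm over their backs; the gripper's body (76 mm by 85 mm) begins 54 mm behind the grasp point. The pads swing forward as they close: fully open they stand 13 mm farther back than shut.
Start: joints at [1.153, 0.477, 0.022, 1.555, -0.011, 1.109, -0.083], TCP at [0.206, -0.643, 0.231] pointing down, gripper open.
Joint ranges: [-2.96, 2.96], [-0.34, 2.1], [-1.41, 1.46], [0.24, 2.44], [-1.37, 4.51], [0.17, 1.92], [-2.96, 2.96]. Speed limits (rad/s): [2.39, 2.39, 3.14, 3.14, 3.14, 3.14, 3.14].

### API

Orientations are given as a unit quaternion [w, x, y, z].
In Python, from station import bot gives the robot as it stands. The module is installed in compiled form; this text tells all that it offers.
- The arm moves only by the tool play_rows, never from a script. Its argument "motion" is a list of rows, each a list of 2 entries, a list of its own where there are three numbers: the shift along the tool's x, y, z as a fraction of full scale, then the turn, a rotation vector about the tool's x, y, z as a fraction of full scale. In form: [[[tx, ty, tz], [rx, ry, rz]], ...]. A call has 1 to 8 rows; each row is the pose to reach, as a shift and turn from the pose measured when the call began, along the tool's axes at that moment, turning the shorter way round; what a row does not reach only later rows make up. Full scale, the value 1, is 400 mm for a shift and 360 degrees for a turn. A row lasts 1/10 s, in which the tool goes at most 50 mm and 8.59 degrees, less where a joint would pass 70% of its speed; a pose out of reach is approached as far as the arm can. A call with a number of a shift or a turn outside -1 to 1 is refused whole. A call with a gripper value outside its range is refused whole. "fingers" is the finger opening in mm, from 0 to 85.4, set as the call begins (left out, the last holds). The fingers move at their own pace and stop on an object; "grip_force" is the grip in N (left out, the last holds). Time passes only in rows, so rows that repeat a pose let the fingers close. It gives the time, the measured TCP pose, the force and the opening at its end, in the units of the state.
- bot.get_obs(): the state, without advancing time (a new reading comes with each control period).
- bot.read_camera(name): name is "side" or "top"; returns a dict with "pixels" (384x512x3 uint8, red, green, blue), "range_z" (384x512 float32, m along the optical axis (not along the pixel's ray), 0 where there is no reading), "fovy" (degrees; the focal length in pixels is half the picture's height over the tangent of half this angle, whatever the lens; pixels are square), "cx", "cy" (the principal point, pixels), "k1" (the pictures are not rectified: a ray, as slopes to the right and down, at radius r is drawn at 1 + k1 r^2 times it, then the intrinsics apply), "pose" (4x4, takes a point from camera to world coordinates). Camera axes: x right, y down, z forward; pixel columns grow to the right and rows downward; lengths in m; the calibration is good to about 2 mm. A picture is of the moment at which its call begins.
- bot.hand_in(): hands the job in, once; it reports no verdict.
The state is a dict: "t": time; "q": joint angles; "joint_vel": joint speeds; "joint_torque": joint torques, N m; "eef_pos": TCP position; "tool_rot": TCP orientation; "contact_force": force on the tool from outside, world axes, zero at the start; "torque": the same for the moment, N m; "gripper_width": opening from 0.0 (shut) to 1.0 (fully open).
Only numpy, scipy, OpenCV 4.12 (cv2) and the standard library are available. Lean on these libraries where they do the work, as an engineer would, in place of code of your own. Each camera call takes 0.05 s, during which the arm holds its last target.

### The job

The white lid on the clear tub of bolts is not closed properly: its four rim sections are still sprung up. Press down around the rim with the fingertips, section by section, until all four sides have clicked shut and lie flush, pressing firmly but without slamming. Only press: do not grasp, lift, tip or shove the tub, and leave the jar, the padlock and the carton where they are.

Things in the scene. Friction and masses are not known exactly. Their poses are not given: they have to be found in the camera images.
- tub: Loose clear-plastic tub full of bolts, 180 mm (x, long) by 130 mm (y) by 76 mm high, about 2 kg, closed by an opaque white snap lid; it stands on the counter, its position and turn vary. Origin: centre of its underside, z up. The lid measures 188 by 138 mm: a fixed centre panel 120 by 70 mm (its top 79 mm above the counter) framed by four rim sections 34 mm wide with mitred corners; a fully shut section's top lies 80 mm above the counter.
- lid_center (a point): Middle of the top of the lid's fixed centre panel; axes as the tub's.
- rim_front (a joint): Rim section on the short side that faces the tub's own -x, a flap hinged along the edge of the centre panel. Joint value in rad, growing as it is pressed: 0 = sprung up (outer edge about 10 mm high), 0.30 = clicked shut and flush. Pressed at its point it resists with up to about 8 N; past about 0.22 it snaps shut by itself and stays, let go before that it springs up again. It starts sprung up.
- rim_front_press (a point): Where to press the front rim section: mid-length on its upper face, 24 mm outward from its hinge line and 10 mm in from its outer edge. It moves with the section; its x axis points outward and z out of its upper face. When shut it lies 80 mm above the counter, 84 mm from the tub's axis.
- rim_back (a joint): Rim section on the short side at the tub's own +x, a flap hinged along the edge of the centre panel. Joint value in rad, growing as it is pressed: 0 = sprung up (outer edge about 10 mm high), 0.30 = clicked shut and flush. Pressed at its point it resists with up to about 8 N; past about 0.22 it snaps shut by itself and stays, let go before that it springs up again. It starts sprung up.
- rim_back_press (a point): Where to press the back rim section: mid-length on its upper face, 24 mm outward from its hinge line and 10 mm in from its outer edge. It moves with the section; its x axis points outward and z out of its upper face. When shut it lies 80 mm above the counter, 84 mm from the tub's axis.
- rim_left (a joint): Rim section on the long side at the tub's own +y, a flap hinged along the edge of the centre panel. Joint value in rad, growing as it is pressed: 0 = sprung up (outer edge about 10 mm high), 0.30 = clicked shut and flush. Pressed at its point it resists with up to about 8 N; past about 0.22 it snaps shut by itself and stays, let go before that it springs up again. It starts sprung up.
- rim_left_press (a point): Where to press the left rim section: mid-length on its upper face, 24 mm outward from its hinge line and 10 mm in from its outer edge. It moves with the section; its x axis points outward and z out of its upper face. When shut it lies 80 mm above the counter, 59 mm from the tub's axis.
- rim_right (a joint): Rim section on the long side at the tub's own -y, a flap hinged along the edge of the centre panel. Joint value in rad, growing as it is pressed: 0 = sprung up (outer edge about 10 mm high), 0.30 = clicked shut and flush. Pressed at its point it resists with up to about 8 N; past about 0.22 it snaps shut by itself and stays, let go before that it springs up again. It starts sprung up.
- rim_right_press (a point): Where to press the right rim section: mid-length on its upper face, 24 mm outward from its hinge line and 10 mm in from its outer edge. It moves with the section; its x axis points outward and z out of its upper face. When shut it lies 80 mm above the counter, 59 mm from the tub's axis.
- jar: Bystander: loose amber glass jar with a steel cap, 60 mm across, 85 mm high, origin at the centre of its underside.
- padlock: Bystander: loose brass padlock standing upright, 26 by 48 mm, 72 mm high with its steel shackle, origin at the centre of its underside.
- carton: Bystander: loose cardboard screw carton 60 by 95 by 45 mm, origin at the centre of its underside.
Not all that is in view belongs to the job. Of the things that look like the tub, the middle-sized one is meant.

How it is judged:
By the outcome, as a careful person would: the job done as asked, in the order asked, and still so for the second after the job is handed in, with the robot touching nothing.
It also fails if it takes over 48 s, if anything falls off the work surface, if the arm or the gripper's body presses on something with over 40 N, if the wrist force passes 120 N, or if a joint passes its speed limit or range.

## Working session

There is one attempt and no reset: what is moved stays moved. The work goes in short steps, Python scripts to look and compute and a tool call to move; the robot and the scene stay as the last step left them, time stands still between calls to the robot, and variables do not carry over. Pictures are saved under pics/ and viewed, and the job is handed in when it is done.

Besides the shell and the picture viewer there is one more tool, called by a JSON object that holds its "method" and its "body". play_rows: Moves the arm, as the interface text tells. Shift numbers are shares of 400 mm and turn numbers shares of 360 degrees, none past 1 either way. Its arguments: {"type":"object","properties":{"motion":{"type":"array"},"fingers":{"type":"number"},"grip_force":{"type":"number"}},"required":["motion"]}

```bash
mkdir -p pics; ls; cat > h.py <<'E'
import numpy as np,cv2
from station import bot
E
python3 - <<'E'
from h import *
o=bot.get_obs();print(o)
for n in("top","side"):
    c=bot.read_camera(n);cv2.imwrite(f"pics/{n}0.png",c["pixels"][:,:,::-1]);np.savez(n+"0.npz",**c)
    print(n,c["fovy"],c["cx"],c["cy"],c["k1"],np.round(c["pose"],3))
E
```

```text
pics
{'t': 0.0, 'q': array([ 1.15291945,  0.47781681,  0.02232083,  1.55646379, -0.0115486 ,
        1.10929737, -0.08310931]), 'joint_vel': array([-5.73698872e-05,  1.05064070e-03, -1.82513227e-03,  7.70920556e-04,
       -9.60513203e-05,  3.69700772e-04,  8.38758101e-04]), 'joint_torque': array([ 1.58398270e-04, -5.96449256e+01,  1.60786998e+00, -2.81195623e+01,
        1.24274803e-02,  9.34364536e-03,  3.50195614e-05]), 'eef_pos': array([ 0.20559757, -0.6422952 ,  0.23030893]), 'tool_rot': array([-9.10416119e-04,  9.88027760e-01,  1.54273400e-01, -1.86153874e-04]), 'contact_force': array([-0.00137419,  0.08470367,  0.23169818]), 'torque': array([ 0.0364628 , -0.02363482, -0.04539357]), 'gripper_width': 1.0034162721555695}
top 43.00348163963069 249.72742031530453 192.94555436064553 -0.06930001701172328 [[ 0.026 -0.994  0.109  0.461]
 [-0.999 -0.028 -0.017  0.023]
 [ 0.02  -0.109 -0.994  1.302]
 [ 0.     0.     0.     1.   ]]
side 55.677235154706345 255.31886243555945 196.14435454980904 -0.06849907757674885 [[ 0.723 -0.338  0.603  0.032]
 [-0.691 -0.348  0.633 -0.582]
 [-0.004 -0.874 -0.485  0.553]
 [ 0.     0.     0.     1.   ]]
```

View pics/top0.png

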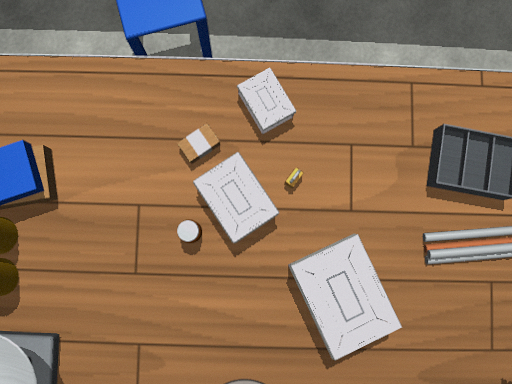

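View pics/side0.png

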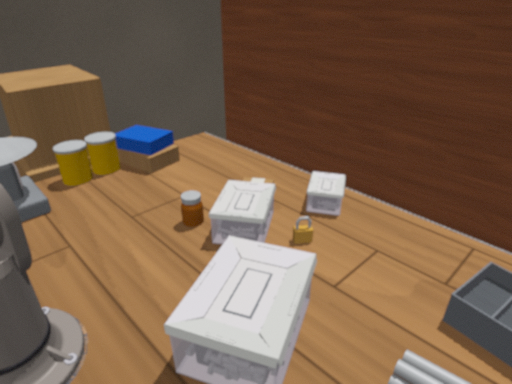

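The top picture shows three white-lidded tubs: small at (267,100), middle at (235,197) and large at (345,297). The jar is at (189,231), the carton at (199,144) and the padlock at (293,178).

```bash
cat >> h.py <<'E'
def cloud(c):
    H,W=c["range_z"].shape; f=H/2/np.tan(np.radians(float(c["fovy"]))/2)
    K=np.array([[f,0,float(c["cx"])],[0,f,float(c["cy"])],[0,0,1]])
    u,v=np.meshgrid(np.arange(W),np.arange(H))
    p=cv2.undistortPoints(np.stack([u,v],-1).reshape(-1,1,2).astype(float),K,np.array([float(c["k1"]),0,0,0,0])).reshape(H,W,2)
    # note: exact model: drawn = ray*(1+k1 r^2), same as OpenCV
    z=c["range_z"]; P=np.concatenate([p*z[...,None],z[...,None]],-1)
    T=c["pose"]; return P@T[:3,:3].T+T[:3,3]
def lids(c):
    P=cloud(c); px=c["pixels"].astype(int)
    m=((px.min(-1)>170)&(px.max(-1)-px.min(-1)<30)&(P[...,2]>.03)&(P[...,2]<.2)).astype(np.uint8)
    n,l,s,ce=cv2.connectedComponentsWithStats(m)
    out=[]
    for i in range(1,n):
        if s[i,4]<150: continue
        Q=P[l==i]; r=cv2.minAreaRect((Q[:,:2]*1000).astype(np.float32))
        out.append((ce[i],Q,r))
    return out
E
python3 - <<'E'
from h import *
for n in("top","side"):
    c=np.load(n+"0.npz")
    for ce,Q,r in lids(c): print(n,np.round(ce),len(Q),np.round(np.median(Q,0),4),np.round(np.percentile(Q[:,2],[3,50,97]),4),np.round(r[0],1),np.round(r[1],1),round(r[2],1))
E
```

```text
top [266.  98.] 1820 [ 0.8492 -0.0353  0.0621] [0.0555 0.0621 0.0691] [849.1 -35.6] [137.1 102.1] 31.8
top [198. 142.] 334 [0.7299 0.1406 0.0458] [0.0402 0.0458 0.0503] [730.  140.8] [59.4 39.6] 37.1
top [235. 197.] 3782 [0.5843 0.038  0.0839] [0.0763 0.0839 0.0921] [584.6  38. ] [184.  134.3] 35.2
top [187. 230.] 330 [0.4968 0.1548 0.0852] [0.0809 0.0852 0.0897] [496.4 154.6] [49.5 49. ] 49.7
top [346. 297.] 7257 [ 0.3449 -0.2379  0.1121] [0.1035 0.1121 0.1222] [ 346.4 -236.9] [249.2 181.3] 26.4
top [471. 250.] 371 [ 0.4642 -0.5824  0.0453] [0.0408 0.0453 0.0498] [ 464.3 -585.2] [ 12.3 222.4] 5.6
top [ 14. 364.] 1221 [0.1759 0.5316 0.1793] [0.1659 0.1793 0.1897] [180.  539.6] [132.6  92.6] 31.3
side [ 99. 137.] 182 [0.4676 0.6717 0.1264] [0.1244 0.1264 0.1294] [468.  671.1] [86.4 98.2] 51.6
side [ 14. 149.] 690 [0.1885 0.61   0.1795] [0.1698 0.1795 0.1898] [193.3 584.1] [246.3  97.7] 78.7
side [ 69. 145.] 222 [0.3581 0.6631 0.1263] [0.1245 0.1263 0.1276] [359.9 662. ] [91.1 90.8] 43.6
side [327. 183.] 706 [ 0.8512 -0.03    0.0613] [0.0574 0.0613 0.0668] [845.8 -33.3] [140.6 101.7] 31.5
side [244. 199.] 1873 [0.5854 0.0442 0.0828] [0.0462 0.0828 0.0902] [629.5  71.3] [305.  134.7] 35.3
side [246. 296.] 10985 [ 0.3287 -0.2402  0.1125] [0.1058 0.1125 0.1213] [ 396.1 -201. ] [389.4 206.8] 33.3
side [416. 373.] 293 [ 0.4518 -0.5035  0.0449] [0.0426 0.0449 0.0471] [ 453.6 -506. ] [15.6 68.5] 6.7
```

```bash
cat >> h.py <<'E'
from scipy.spatial.transform import Rotation as R
def rel(p,yaw_deg):
    o=bot.get_obs(); q=o["tool_rot"]; r=R.from_quat([q[1],q[2],q[3],q[0]])
    t=np.radians(yaw_deg); x=np.array([np.cos(t),np.sin(t),0]);z=np.array([0,0,-1.]);y=np.cross(z,x)
    rt=R.from_matrix(np.stack([x,y,z],1))
    s=r.inv().apply(np.array(p)-o["eef_pos"])/.4; w=(r.inv()*rt).as_rotvec()/(2*np.pi)
    return np.round(s,4),np.round(w,4)
E
python3 - <<'E'
from h import *
for n in("top","side"):
    c=np.load(n+"0.npz");P=cloud(c);px=c["pixels"].astype(int)
    d=np.hypot(P[...,0]-.5846,P[...,1]-.038)
    m=(d<.13)&(P[...,2]>.074)&(px.min(-1)>150)&(P[...,2]<.1)
    Q=P[m];r=cv2.minAreaRect((Q[:,:2]*1000).astype(np.float32));print(n,len(Q),r, Q[:,2].min(),Q[:,2].max())
    ctr=np.array(r[0])/1000; t=np.radians(35.2);a=np.array([np.cos(t),np.sin(t)]);b=np.array([-a[1],a[0]])
    U=(Q[:,:2]-ctr)@a;V=(Q[:,:2]-ctr)@b
    ce=(abs(U)<.055)&(abs(V)<.03);print("centre z",Q[ce,2].mean())
    for nm,k in(("back",(U>.078)&(abs(V)<.04)),("front",(U<-.078)&(abs(V)<.04)),("left",(V>.053)&(abs(U)<.05)),("right",(V<-.053)&(abs(U)<.05))):print(nm,k.sum(),Q[k,2].mean())
print(rel([.585,.038,.2],35.2))
E
```

```text
top 3941 ((566.7079467773438, 62.877891540527344), (184.61209106445312, 198.07725524902344), 35.12158203125) 0.0740777210118122 0.09627939674220154
centre z 0.08208995173010804
back 171 0.08827146387616631
front 178 0.08834347440905202
left 38 0.0850325538626724
right 722 0.08386968135420857
side 1923 ((563.669677734375, 61.20457458496094), (189.18374633789062, 196.5492401123047), 35.07883834838867) 0.07605937673941165 0.09204651437485106
centre z 0.08145842883366862
back 102 0.087757733016219
front 101 0.08839583755940153
left 13 0.08518186889489553
right 325 0.08364648502112305
(array([ 1.4219, -1.3307,  0.0781]), array([-0.0003, -0.    , -0.0485]))
```

{"method": "play_rows", "body": {"motion": [[[0.711,-0.665,0],[0,0,-0.048]],[[0.711,-0.665,0],[0,0,-0.048]],[[0.711,-0.665,0],[0,0,-0.048]],[[0.711,-0.665,0],[0,0,-0.048]],[[0.711,-0.665,0],[0,0,-0.048]],[[0.711,-0.665,0],[0,0,-0.048]],[[0.711,-0.665,0],[0,0,-0.048]],[[0.711,-0.665,0],[0,0,-0.048]]], "fingers": 0, "grip_force": 40}}

```text
t: 0.9
eef_pos: [0.3964, -0.2993, 0.2307]
tool_rot: [-0.001, 0.953, 0.302, -0.0]
contact_force: [-0.0, -0.3, -0.6]
gripper_width: 0.002
```

```bash
python3 - <<'E'
from h import *
print(rel([.584,.0375,.16],35.1),bot.get_obs()["q"])
E
```

```text
(array([ 0.8682, -0.418 ,  0.1782]), array([-0.0003, -0.0001,  0.0001])) [ 0.72441049  0.19751757 -0.22975392  1.9595863   0.05165583  0.99170669
 -0.48666177]
```

{"method": "play_rows", "body": {"motion": [[[0.868,-0.27,0.1],[0,0,0]],[[0.868,-0.27,0.2],[0,0,0]],[[0.868,-0.27,0.22],[0,0,0]],[[0.868,-0.27,0.22],[0,0,0]],[[0.868,-0.27,0.22],[0,0,0]],[[0.868,-0.27,0.22],[0,0,0]],[[0.868,-0.27,0.22],[0,0,0]],[[0.868,-0.27,0.22],[0,0,0]]]}}

```text
t: 1.7
eef_pos: [0.6191, -0.0061, 0.1418]
tool_rot: [-0.002, 0.953, 0.304, -0.0]
contact_force: [0.7, -0.5, 0.8]
gripper_width: 0.004
```

```bash
python3 - <<'E'
from h import *
t=np.radians(35.1);a=np.array([np.cos(t),np.sin(t)]);b=np.array([-a[1],a[0]]);C=np.array([.584,.0375])
for n,p in(("right",C-.059*b),("left",C+.059*b),("back",C+.084*a),("front",C-.084*a)):print(n,p,rel([*p,.09],35.1))
for n in("top","side"):
    c=bot.read_camera(n);cv2.imwrite(f"pics/{n}1.png",c["pixels"][:,:,::-1])
print(bot.get_obs()["q"])
E
```

```text
right [ 0.61792531 -0.01077083] (array([-0.0093,  0.0084,  0.1294]), array([-0.0007, -0.0002,  0.0008]))
left [0.55007469 0.08577083] (array([-0.0078, -0.2866,  0.1306]), array([-0.0007, -0.0002,  0.0008]))
back [0.65272458 0.08580044] (array([ 0.2014, -0.138 ,  0.1303]), array([-0.0007, -0.0002,  0.0008]))
front [ 0.51527542 -0.01080044] (array([-0.2186, -0.1402,  0.1297]), array([-0.0007, -0.0002,  0.0008]))
[ 0.1699307   0.50522598 -0.34766855  1.7558643   0.20233218  0.9174013
 -1.21194036]
```

View pics/side1.png

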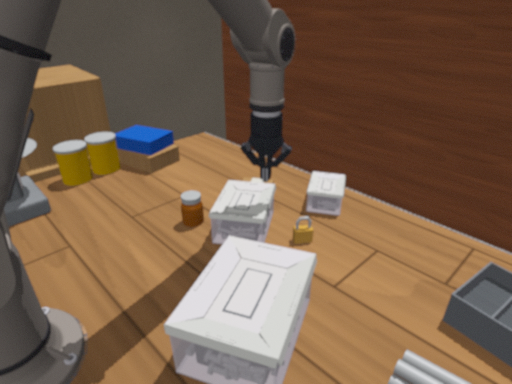

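The side picture shows the shut fingertips at about (264,178), above the right rim of the middle tub. Next I press that section.

{"method": "play_rows", "body": {"motion": [[[-0.009,0.008,0.05],[0,0,0]],[[-0.009,0.008,0.09],[0,0,0]],[[-0.009,0.008,0.1],[0,0,0]],[[-0.009,0.008,0.11],[0,0,0]],[[-0.009,0.008,0.118],[0,0,0]],[[-0.009,0.008,0.126],[0,0,0]],[[-0.009,0.008,0.132],[0,0,0]],[[-0.009,0.008,0.136],[0,0,0]]]}}

```text
t: 2.6
eef_pos: [0.6184, -0.0102, 0.0881]
tool_rot: [-0.002, 0.952, 0.305, 0.0]
contact_force: [-2.0, -2.6, 7.5]
gripper_width: 0.002
```

{"method": "play_rows", "body": {"motion": [[[0,0,0.004],[0,0,0]],[[0,0,0.008],[0,0,0]],[[0,0,0.012],[0,0,0]],[[0,0,0.015],[0,0,0]],[[0,0,0.018],[0,0,0]],[[0,0,0.018],[0,0,0]]]}}

```text
t: 3.2
eef_pos: [0.6182, -0.0098, 0.0807]
tool_rot: [-0.002, 0.952, 0.305, 0.0]
contact_force: [-0.4, -0.7, -0.4]
gripper_width: -0.003
```

{"method": "play_rows", "body": {"motion": [[[0,0,0.002],[0,0,0]],[[0,0,0.004],[0,0,0]],[[0,0,0.004],[0,0,0]]]}}

```text
t: 3.5
eef_pos: [0.6182, -0.0096, 0.08]
tool_rot: [-0.002, 0.952, 0.305, 0.0]
contact_force: [-2.6, -1.2, 8.9]
gripper_width: -0.003
```

The right section is flush at z = 0.080. Next I lift and cross to the left side.

{"method": "play_rows", "body": {"motion": [[[0,0,-0.03],[0,0,0]],[[0,0,-0.09],[0,0,0]],[[0.001,-0.1,-0.09],[0,0,0.001]],[[0.001,-0.2,-0.09],[0,0,0.001]],[[0.001,-0.294,-0.09],[0,0,0.001]],[[0.001,-0.294,-0.09],[0,0,0.001]],[[0.001,-0.294,-0.06],[0,0,0.001]],[[0.001,-0.294,-0.06],[0,0,0.001]]]}}

```text
t: 4.3
eef_pos: [0.5499, 0.0848, 0.1031]
tool_rot: [-0.002, 0.953, 0.302, -0.001]
contact_force: [0.3, -0.3, -0.3]
gripper_width: 0.002
```

```bash
cat > rim.py <<'E'
from h import *
t=np.radians(35.1);a=np.array([np.cos(t),np.sin(t)]);b=np.array([-a[1],a[0]]);C=np.array([.584,.0375])
for n,p in(("right",C-.059*b),("left",C+.059*b),("back",C+.084*a),("front",C-.084*a)):print(n,p,rel([*p,.08],35.1))
E
cat > lidz.py <<'E'
from h import *
import sys
for n in("top","side"):
    c=bot.read_camera(n);cv2.imwrite(f"pics/{n}{sys.argv[1]}.png",c["pixels"][:,:,::-1]);P=cloud(c);px=c["pixels"].astype(int)
    t=np.radians(35.1);a=np.array([np.cos(t),np.sin(t)]);b=np.array([-a[1],a[0]]);D=P[...,:2]-np.array([.584,.0375])
    U=D@a;V=D@b;m=(abs(U)<.1)&(abs(V)<.073)&(P[...,2]>.074)&(P[...,2]<.1)&(px.min(-1)>150)
    r=cv2.minAreaRect((P[m][:,:2]*1000).astype(np.float32));print(n,np.round(r[0],1),np.round(r[1],1),round(r[2],1))
    z=P[...,2]
    for nm,k in(("ctr",(abs(U)<.05)&(abs(V)<.03)),("back",(U>.076)&(abs(V)<.04)),("front",(U<-.076)&(abs(V)<.04)),("left",(V>.051)&(abs(U)<.05)),("right",(V<-.051)&(abs(U)<.05))):
        k=k&m;print("  ",nm,k.sum(),np.round(z[k].mean(),4))
E
python3 rim.py;python3 lidz.py 2
```

```text
right [ 0.61792531 -0.01077083] (array([0.0018, 0.2936, 0.0564]), array([-0.0007,  0.    , -0.    ]))
left [0.55007469 0.08577083] (array([ 0.0018, -0.0013,  0.0577]), array([-0.0007,  0.    , -0.    ]))
back [0.65272458 0.08580044] (array([0.2118, 0.1461, 0.057 ]), array([-0.0007,  0.    , -0.    ]))
front [ 0.51527542 -0.01080044] (array([-0.2082,  0.1462,  0.057 ]), array([-0.0007,  0.    , -0.    ]))
top [602.3  11.4] [185.5  77.8] 33.6
   ctr 361 0.0801
   back 62 0.0882
   front 122 0.0883
   left 0 nan
   right 276 0.0807
side [581.1  35.6] [191.1 136.3] 35.4
   ctr 425 0.0797
   back 100 0.0879
   front 158 0.0871
   left 55 0.0868
   right 134 0.0799lidz.py:10: RuntimeWarning: Mean of empty slice.
  k=k&m;print("  ",nm,k.sum(),np.round(z[k].mean(),4))
  ret = ret.dtype.type(ret / rcount)
```

The right section dropped to about 80 mm, while the others still read about 88 mm. Now the left.

{"method": "play_rows", "body": {"motion": [[[0.002,-0.001,0.01],[0,0,0]],[[0.002,-0.001,0.02],[0,0,0]],[[0.002,-0.001,0.028],[0,0,0]],[[0.002,-0.001,0.034],[0,0,0]],[[0.002,-0.001,0.039],[0,0,0]],[[0.002,-0.001,0.043],[0,0,0]],[[0.002,-0.001,0.047],[0,0,0]],[[0.002,-0.001,0.051],[0,0,0]]]}}

```text
t: 5.2
eef_pos: [0.5506, 0.0864, 0.0841]
tool_rot: [-0.002, 0.953, 0.301, -0.0]
contact_force: [-1.6, 1.1, 6.4]
gripper_width: -0.0
```

{"method": "play_rows", "body": {"motion": [[[0,0,0.003],[0,0,0]],[[0,0,0.006],[0,0,0]],[[0,0,0.009],[0,0,0]],[[0,0,0.009],[0,0,0]]]}}

```text
t: 5.6
eef_pos: [0.5507, 0.0864, 0.0802]
tool_rot: [-0.002, 0.954, 0.301, -0.0]
contact_force: [-0.1, -0.1, 0.5]
gripper_width: -0.001
```

Shut at 0.0802. I add a light firming press, then lift and go to the back section.

{"method": "play_rows", "body": {"motion": [[[0,0,0.003],[0,0,0]],[[0,0,0.003],[0,0,0]]]}}

```text
t: 5.8
eef_pos: [0.5508, 0.0864, 0.0799]
tool_rot: [-0.002, 0.954, 0.301, -0.0]
contact_force: [-3.6, -0.8, 11.8]
gripper_width: 0.001
```

{"method": "play_rows", "body": {"motion": [[[0,0,-0.03],[0,0,0]],[[0,0,-0.09],[0,0,0]],[[0.09,0.06,-0.09],[0,0,0]],[[0.17,0.12,-0.09],[0,0,0]],[[0.21,0.147,-0.09],[0,0,0]],[[0.21,0.147,-0.09],[0,0,0]],[[0.21,0.147,-0.06],[0,0,0]],[[0.21,0.147,-0.06],[0,0,0]]]}}

```text
t: 6.6
eef_pos: [0.6507, 0.0862, 0.1017]
tool_rot: [-0.003, 0.953, 0.302, -0.002]
contact_force: [0.3, -0.3, 0.0]
gripper_width: 0.004
```

```bash
python3 rim.py;python3 lidz.py 3 2>/dev/null
```

```text
right [ 0.61792531 -0.01077083] (array([-0.2064,  0.1515,  0.0538]), array([-0.001 ,  0.0005,  0.    ]))
left [0.55007469 0.08577083] (array([-0.2064, -0.1435,  0.0557]), array([-0.001 ,  0.0005,  0.    ]))
back [0.65272458 0.08580044] (array([0.0036, 0.0041, 0.0541]), array([-0.001 ,  0.0005,  0.    ]))
front [ 0.51527542 -0.01080044] (array([-0.4164,  0.004 ,  0.0554]), array([-0.001 ,  0.0005,  0.    ]))
top [600.   33.3] [223.   79.3] 78.3
   ctr 0 nan
   back 0 nan
   front 0 nan
   left 5 0.0804
   right 46 0.0804
side [581.1  36.3] [190.5 137.3] 35.2
   ctr 316 0.0797
   back 107 0.0877
   front 163 0.0869
   left 0 nan
   right 135 0.0799
```

{"method": "play_rows", "body": {"motion": [[[0.003,0.003,0.01],[0,0,0]],[[0.003,0.003,0.02],[0,0,0]],[[0.003,0.003,0.026],[0,0,0]],[[0.003,0.003,0.032],[0,0,0]],[[0.003,0.003,0.037],[0,0,0]],[[0.003,0.003,0.041],[0,0,0]],[[0.003,0.003,0.045],[0,0,0]],[[0.003,0.003,0.048],[0,0,0]]]}}

```text
t: 7.5
eef_pos: [0.6544, 0.0869, 0.0851]
tool_rot: [-0.002, 0.953, 0.302, 0.0]
contact_force: [-0.4, 0.4, 5.0]
gripper_width: -0.0
```

{"method": "play_rows", "body": {"motion": [[[0,0,0.003],[0,0,0]],[[0,0,0.006],[0,0,0]],[[0,0,0.009],[0,0,0]],[[0,0,0.009],[0,0,0]]]}}

```text
t: 7.9
eef_pos: [0.654, 0.0867, 0.0808]
tool_rot: [-0.002, 0.953, 0.302, -0.0]
contact_force: [-0.5, 0.1, -0.1]
gripper_width: 0.0
```

{"method": "play_rows", "body": {"motion": [[[0,0,0.002],[0,0,0]],[[0,0,0.004],[0,0,0]],[[0,0,0.004],[0,0,0]]]}}

```text
t: 8.2
eef_pos: [0.654, 0.0867, 0.08]
tool_rot: [-0.002, 0.953, 0.302, -0.001]
contact_force: [-1.9, -0.9, 7.2]
gripper_width: -0.0
```

{"method": "play_rows", "body": {"motion": [[[0,0,-0.03],[0,0,0]],[[0,0,-0.09],[0,0,0]],[[-0.1,0,-0.09],[0,0,0]],[[-0.22,0,-0.09],[0,0,0]],[[-0.34,0,-0.09],[0,0,0]],[[-0.42,0,-0.09],[0,0,0]],[[-0.42,0,-0.06],[0,0,0]],[[-0.42,0,-0.06],[0,0,0]]]}}

```text
t: 9.0
eef_pos: [0.5162, -0.0105, 0.1034]
tool_rot: [-0.002, 0.954, 0.301, -0.001]
contact_force: [-0.3, 0.3, 0.9]
gripper_width: 0.0
```

```bash
python3 rim.py;python3 lidz.py 4 2>/dev/null
```

```text
right [ 0.61792531 -0.01077083] (array([0.2079, 0.1469, 0.0578]), array([-0.0008,  0.    , -0.0001]))
left [0.55007469 0.08577083] (array([ 0.2077, -0.1481,  0.0593]), array([-0.0008,  0.    , -0.0001]))
back [0.65272458 0.08580044] (array([ 0.4178, -0.0008,  0.0585]), array([-0.0008,  0.    , -0.0001]))
front [ 0.51527542 -0.01080044] (array([-0.0022, -0.0004,  0.0586]), array([-0.0008,  0.    , -0.0001]))
top [585.8  38.3] [185.1 138.1] 35.1
   ctr 473 0.0801
   back 219 0.0803
   front 0 nan
   left 278 0.0804
   right 190 0.0808
side [581.2  37.3] [193.6 138.6] 35.2
   ctr 248 0.0797
   back 36 0.0801
   front 159 0.0869
   left 111 0.0803
   right 135 0.08
```

{"method": "play_rows", "body": {"motion": [[[-0.002,0,0.01],[0,0,0]],[[-0.002,0,0.02],[0,0,0]],[[-0.002,0,0.028],[0,0,0]],[[-0.002,0,0.034],[0,0,0]],[[-0.002,0,0.039],[0,0,0]],[[-0.002,0,0.043],[0,0,0]],[[-0.002,0,0.047],[0,0,0]],[[-0.002,0,0.051],[0,0,0]]]}}

```text
t: 9.9
eef_pos: [0.5167, -0.0098, 0.0842]
tool_rot: [-0.002, 0.953, 0.302, -0.001]
contact_force: [-2.6, -1.3, 6.8]
gripper_width: -0.003
```

{"method": "play_rows", "body": {"motion": [[[0,0,0.003],[0,0,0]],[[0,0,0.006],[0,0,0]],[[0,0,0.009],[0,0,0]],[[0,0,0.009],[0,0,0]]]}}

```text
t: 10.3
eef_pos: [0.5167, -0.0097, 0.0803]
tool_rot: [-0.002, 0.953, 0.302, -0.001]
contact_force: [0.4, -0.4, -0.3]
gripper_width: -0.001
```

{"method": "play_rows", "body": {"motion": [[[0,0,0.002],[0,0,0]],[[0,0,0.003],[0,0,0]],[[0,0,0.003],[0,0,0]]]}}

```text
t: 10.6
eef_pos: [0.5169, -0.0097, 0.0799]
tool_rot: [-0.002, 0.953, 0.302, -0.001]
contact_force: [-3.6, 0.2, 10.4]
gripper_width: -0.001
```

All four sections are pressed. I retract up and aside (world -y, mostly tool +y) so the cameras can see the lid.

{"method": "play_rows", "body": {"motion": [[[0,0,-0.05],[0,0,0]],[[0,0,-0.15],[0,0,0]],[[0,0,-0.25],[0,0,0]],[[0,0.1,-0.35],[0,0,0]],[[-0.1,0.25,-0.35],[0,0,0]],[[-0.2,0.4,-0.35],[0,0,0]],[[-0.3,0.5,-0.35],[0,0,0]],[[-0.3,0.5,-0.35],[0,0,0]]]}}

```text
t: 11.4
eef_pos: [0.5343, -0.2406, 0.219]
tool_rot: [-0.002, 0.953, 0.302, -0.0]
contact_force: [0.7, -0.3, -0.1]
gripper_width: -0.0
```

```bash
python3 lidz.py 5 2>/dev/null; python3 - <<'E'
from h import *
for ce,Q,r in lids(bot.read_camera("top")): print(np.round(ce),np.round(r[0],1),np.round(r[1],1),round(r[2],1))
E
```

```text
top [584.7  37.7] [187.6 137.8] 35.1
   ctr 929 0.0802
   back 221 0.0802
   front 214 0.0804
   left 275 0.0804
   right 273 0.0804
side [580.6  36.9] [191.8 139.3] 35.3
   ctr 437 0.0797
   back 75 0.0801
   front 180 0.0798
   left 138 0.08
   right 133 0.0799
[266.  98.] [849.  -35.3] [136.4 101.6] 31.0
[198. 142.] [730.1 140.9] [59.7 39.9] 35.8
[236. 197.] [584.7  37.7] [187.4 137.3] 35.3
[187. 230.] [496.1 154.6] [49.6 49.3] 46.3
[319. 284.] [ 369.1 -156.4] [119.8 253.1] 80.6
[478. 249.] [ 466.2 -602.4] [ 13.4 187.5] 5.5
[374. 312.] [ 332.6 -305.2] [ 36.8 198.2] 87.4
[ 14. 364.] [179.7 538.7] [132.9  92.4] 30.9
```

View pics/top5.png

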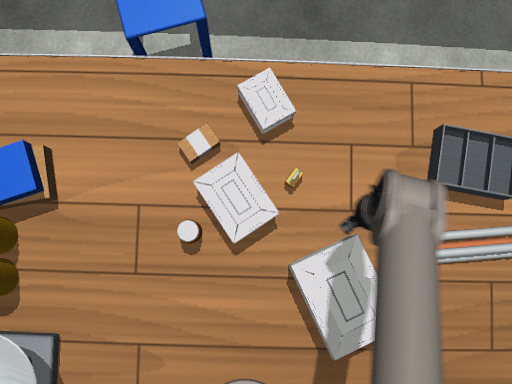

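View pics/side5.png

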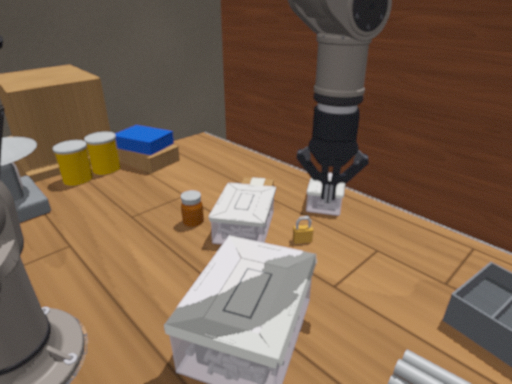

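The middle tub at (235,197) has its lid flat on all four sides. The jar (189,231), carton (199,144) and padlock (293,178) are unmoved, and the arm is clear of everything.

```bash
python3 -c "
from station import bot
print(bot.hand_in())"
```

```text
the job is handed in; nothing more can be done
None
```

I pressed all four rim sections of the middle-sized tub shut with the closed fingertips, one at a time: right, left, back, front. The job is handed in at about 11.6 s.

- **Presses:** each section resisted with about 5–8 N, then the force fell to about zero as it snapped shut. A light follow-up press met solid resistance at 80 mm height, with no vertical force reading above 12 N.
- **Rim height:** with the arm clear, both cameras put all four sections at 79.8–80.4 mm. They read about 84–88 mm before pressing.
- **Tub position:** the tub's centre is within about 0.3 mm of where it started, and its turn is unchanged.
- **Bystanders:** the jar and carton measure within about 0.3 mm of their starting positions. I checked the padlock only by eye in the pictures, where it sits at the same spot.
- **Disagreements:** the side camera places the tub's centre about 4 mm from where the top camera does. The top camera matched the given lid size, so I relied mainly on it. Before pressing, the depth also read the centre panel about 2.5 mm too high. I read the panel over a slightly wider patch then, so that figure may be off for that reason.

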